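# Set up the four-slot filter carriage on the photometer rail

## Task

Set up the filter photometer: slide the filter carriage onto the dovetail rail from the rail's open end, push it fully home against the end stop and tighten its side clamp knob. Then press every filter standing in the wooden rack down into a slot of the carriage until it clicks home, and stop pushing there; last, slide the lamp house along the bench, without lifting or tipping it, from its parking outline squarely onto the outline at the rail's open end. Leave the other things on the bench where they are.

Things in the scene. Friction and masses are not known exactly. Their poses are not given: they have to be found in the camera images.
- rail: Fixed aluminium dovetail rail, 240 mm long along its own y, top 36 mm above the bench, foot 60 mm wide. Origin: middle of its underside, on the bench; z up. The open end is the -y end. Dovetail: the top 12 mm, 34 mm wide at the top, 20 mm at the neck. At the +y end: the end stop, then the detector head (66 x 64 mm, 108 mm high).
- rail_entry (a point): Middle of the rail's top at its open end (rail y = -120 mm, 36 mm above the bench). Over the last 20 mm the rail tapers as a lead-in: it narrows by 2 mm a side and its top drops by 1.5 mm.
- home (a point): Where the carriage's origin lies when it sits on the rail hard against the end stop: rail (0, +58) mm, 23.5 mm above the bench. The stop is a steel plate 56 mm wide and 50 mm high, its face at rail y = +116 mm.
- carriage: Loose dark steel slide, 116 mm long (own y), 54.6 mm wide (own x), 0.45 kg. Origin: centre of its underside; starts upright on the bench. Skirts 12.5 mm deep hook under the dovetail (play 1.2 mm a side, 2 mm up); on the rail the origin is 23.5 mm above the bench. Lift it at mid length by its flat side walls (18.5 to 52.5 mm above the origin). Goes on either way round, lengthwise only; slides with a few N.
- clamp (a joint): Turn of the clamp knob on the carriage's -x side, rad: 0 to 0.2 loose, grows as it is tightened. Once the carriage is on the rail it comes up firm at about 1.05 (to 1.15) and counts as tight above 0.95. About 0.1 Nm turns it, 0.4 Nm firm; stays where left. Axis along the carriage's x, through carriage (y, z) = (-25, 8) mm. Clockwise seen from outside tightens: the handle goes down.
- clamp_ball (a point): Centre of the 12 mm ball on the knob's single handle (8 mm thick): 40 mm from the knob's axis, at carriage x = -57 mm. At joint 0 the handle points 28 degrees above the carriage's -y direction; at 0.49 it is level; when tight about 30 degrees below level. Pushing the ball down from above tightens.
- rack: Fixed wooden storage block, 60 x 164 mm, 28 mm high, long side along its own y. Origin: centre of its underside. Pockets at own y = -57, -19, +19, +57 mm hold the filters upright, standing 6 mm above the bench with 1.5 to 2 mm play.
- filter1: Framed glass filter, 50 g (all alike; two to four are present): black frame 40 mm wide (own x), 10 mm thick (own y), 42 mm high, lower corners rounded; on top an aluminium tab 24 mm wide (own x), 10 mm thick, from 42 to 70 mm. Origin: centre of its bottom edge; z up. Stands in the rack at the start.
- filter2: Framed glass filter, 50 g (all alike; two to four are present): black frame 40 mm wide (own x), 10 mm thick (own y), 42 mm high, lower corners rounded; on top an aluminium tab 24 mm wide (own x), 10 mm thick, from 42 to 70 mm. Origin: centre of its bottom edge; z up. Stands in the rack at the start.
- filter3: Framed glass filter, 50 g (all alike; two to four are present): black frame 40 mm wide (own x), 10 mm thick (own y), 42 mm high, lower corners rounded; on top an aluminium tab 24 mm wide (own x), 10 mm thick, from 42 to 70 mm. Origin: centre of its bottom edge; z up. Stands in the rack at the start.
- filter4: Framed glass filter, 50 g (all alike; two to four are present): black frame 40 mm wide (own x), 10 mm thick (own y), 42 mm high, lower corners rounded; on top an aluminium tab 24 mm wide (own x), 10 mm thick, from 42 to 70 mm. Origin: centre of its bottom edge; z up. Stands in the rack at the start.
- slot1 (a point): Centre of the floor of carriage slot 1 (carriage y = -45 mm, 18.5 mm above its origin). Slot 42.6 mm along carriage x, 12.6 mm wide, 34 mm deep, mouth rounded. Any filter fits, either way round. A spring ball meets it about 22 mm above the floor; 6 to 18 N push past it, then it gives and the filter's origin rests here.
- slot2 (a point): Centre of the floor of carriage slot 2 (carriage y = -15 mm, 18.5 mm above its origin). Slot 42.6 mm along carriage x, 12.6 mm wide, 34 mm deep, mouth rounded. Any filter fits, either way round. A spring ball meets it about 22 mm above the floor; 6 to 18 N push past it, then it gives and the filter's origin rests here.
- slot3 (a point): Centre of the floor of carriage slot 3 (carriage y = 15 mm, 18.5 mm above its origin). Slot 42.6 mm along carriage x, 12.6 mm wide, 34 mm deep, mouth rounded. Any filter fits, either way round. A spring ball meets it about 22 mm above the floor; 6 to 18 N push past it, then it gives and the filter's origin rests here.
- slot4 (a point): Centre of the floor of carriage slot 4 (carriage y = 45 mm, 18.5 mm above its origin). Slot 42.6 mm along carriage x, 12.6 mm wide, 34 mm deep, mouth rounded. Any filter fits, either way round. A spring ball meets it about 22 mm above the floor; 6 to 18 N push past it, then it gives and the filter's origin rests here.
- lamp: Loose lamp house, 0.8 kg, on smooth glide feet: base 80 x 80 mm, grey housing 58 x 58 mm up to 84 mm, snout on its +y side reaching 52 mm from the centre, 63 mm up. On top a handle bar 16 mm wide (own x), 56 mm long (own y), from 102 to 118 mm up, on two posts, open below. Origin: centre of its underside. Starts on the parking outline, snout roughly along the rail's +y.
- lamp_mark (a point): Centre of the working outline (88 mm square of dark tape on the bench) beyond the rail's open end, rail (0, -185) mm; the lamp belongs here with its y axis along the rail's y (snout to the rail). The other such outline, at rail (-30, -350) mm, is for parking.
- beaker: Glass beaker, 64 mm wide, 85 mm high; leave alone. Origin: underside.
- reagent: White jar with red cap, 56 mm wide, 110 mm high; leave alone.
- vial: Small amber jar, 30 mm wide, 50 mm high; leave alone.
- driver: Screwdriver lying on the bench, 150 mm; leave alone.
- brush: Flat dusting brush lying on the bench, 150 mm; leave alone.
- dish: Shallow glass dish, 82 mm wide, 14 mm high; leave alone.
Not all that is in view belongs to the job. What is shaped like the carriage but green or red is not meant.

How it is judged:
By the outcome, as a careful person would: the job done as asked, in the order asked, and still so for the second after the job is handed in, with the robot touching nothing.
Of filter1, filter2, filter3, filter4 only 2 to 4 are there at a start; the rules pass over those that are not, and their reading is None.
At some moment in a run one of lamp may be knocked a few centimetres aside while the robot is not near it.
Once in a run the grip may slacken for a moment while it holds something.
It also fails if it takes over 210 s, if anything falls off the work surface, if the arm or the gripper's body presses on something with over 40 N, if the wrist force passes 120 N, or if a joint passes its speed limit or range.

## Robot

A 6-joint arm with a two-finger parallel gripper is mounted at the origin on the work surface. World frame = base frame: x ahead of the robot, y to its left, z up, the work surface at z = 0. Lengths are in m, angles in rad, forces in N, time in s.
With the tool pointing down it reaches from about 0.25 to 0.775 m from the base axis. Payload 4 kg.
Tool frame: the origin (TCP) lies at the very end of the fingers, on their centre line; the grasp point (between the pads) lies 19 mm behind it; z points along the fingers, y is the line along which they close (so a half turn about z gives the same grasp; the last joint's range is limited). The gripper opens to 94 mm and grips with 3 to 60 N. Pads are 16 mm wide; open, the fingers measure 119 mm over their backs; the gripper's body (75 mm by 177 mm) begins 78 mm behind the grasp point.
Start: joints at [1.077, 0.087, 1.371, -0, 1.684, -0.103], TCP at [0.21, 0.509, 0.206] pointing down, gripper open.
Joint ranges: [-3.1, 3.1], [-0.76, 2.03], [0.27, 2.55], [-1.08, 4.22], [0.17, 2.65], [-2.57, 2.57]. Speed limits (rad/s): [2.79, 2.79, 3.14, 3.14, 3.14, 3.14].

## Interface

Orientations are given as a 3x3 rotation matrix whose columns are the frame's x, y, z axes.
In Python, from workcell import bot gives the robot as it stands. Calls block until the motion is done:
- bot.move_to(position, orientation): joint-space move of the TCP to a pose.
- bot.move_l(position, attitude=None, feed=0.15): straight line of the TCP; attitude=None keeps the orientation; feed is the mean speed in m/s.
- bot.set_joints(angles): joint-space move.
- bot.grip(opening, newtons=None): finger opening in m; newtons is the grip in N (None keeps the last); returns when the fingers have stopped.
- bot.dwell(seconds).
- bot.solve_ik(position, orientation): joint angles nearest the present ones, or None.
- bot.get_image(name): name is "scene" or "top"; returns a dict with "pixels" (420x560x3 uint8, red, green, blue), "intrinsics" (3x3 intrinsics, pixels), "rvec" (rotation vector, rad) and "tvec" (3), from world to camera coordinates, as OpenCV has them. Camera axes: x right, y down, z forward; pixel columns grow to the right and rows downward; lengths in m; the calibration is good to about 2 mm. A picture is of the moment at which its call begins. There is no depth.
A pose or a line that the arm cannot do raises bot.PlanningError and nothing moves.
- bot.hand_in(): hands the job in; it is judged then, once.
Readings, each from a call of its own:
- bot.read_t(): time.
- bot.read_joint_pos(): joint angles.
- bot.read_qd(): joint speeds.
- bot.read_joint_efforts(): joint torques, N m.
- bot.read_ee_pos(): TCP position.
- bot.read_tcp_rot(): TCP orientation.
- bot.read_contact_force(): force on the tool from outside, world axes, zero at the start.
- bot.read_wrist_torque(): the same for the moment, N m.
- bot.read_opening(): finger opening in m.
- bot.read_gripper_force(): force on a finger pad.
Only numpy, scipy, OpenCV 4.12 (cv2) and the standard library are available. Lean on these libraries where they do the work, as an engineer would, in place of code of your own. Each camera call takes 0.05 s, during which the arm holds its last target. There are 200 camera calls.

## Working session

There is one attempt and no reset: what is moved stays moved. The work goes in short steps, each a Python script; the robot and the scene stay as the last script left them, time stands still between calls to the robot, and variables do not carry over. Pictures are saved under pics/ and viewed, at most 14 in all, crops included, and the job is handed in when it is done.

```bash
ls; mkdir -p pics; cat > h.py <<'E'
import numpy as np, cv2
from workcell import bot
def cam(n):
    d=bot.get_image(n); d['R']=cv2.Rodrigues(np.array(d['rvec'],float))[0]; d['t']=np.array(d['tvec'],float).ravel(); d['K']=np.array(d['intrinsics'],float); return d
def ray(d,u,v):
    r=d['R'].T@(np.linalg.inv(d['K'])@np.array([u,v,1.])); return -d['R'].T@d['t'], r/np.linalg.norm(r)
def onz(d,u,v,z):
    c,r=ray(d,u,v); return c+r*(z-c[2])/r[2]
def proj(d,p):
    q=d['K']@(d['R']@np.array(p,float)+d['t']); return q[:2]/q[2]
def tri(d1,p1,d2,p2):
    c1,r1=ray(d1,*p1); c2,r2=ray(d2,*p2)
    s=np.linalg.lstsq(np.array([r1,-r2]).T,c2-c1,rcond=None)[0]
    a,b=c1+s[0]*r1,c2+s[1]*r2; return (a+b)/2,np.linalg.norm(a-b)
def down(yaw):
    # tool z down, tool y (closing line) at angle yaw in world xy
    y=np.array([np.cos(yaw),np.sin(yaw),0]); z=np.array([0,0,-1.]); return np.column_stack([np.cross(y,z),y,z])
def save(d,n): cv2.imwrite('pics/'+n,cv2.cvtColor(d['pixels'],cv2.COLOR_RGB2BGR))
E
python3 - <<'E'
from h import *
import pickle
for n in ('scene','top'):
    d=cam(n); save(d,n+'0.png'); pickle.dump(d,open(n+'0.pkl','wb')); print(n,-d['R'].T@d['t'],d['R'][2],d['K'][0])
print(bot.read_t(),bot.read_contact_force(),bot.read_tcp_rot())
E
```

```text
pics
scene [ 1.09468404 -0.14490219  0.98352855] [-0.52478666  0.13326148 -0.84073797] [477.63792665   0.         278.23916783]
top [ 0.38163986 -0.0032567   1.37700714] [ 0.11375212 -0.01266284 -0.99342846] [541.910545    0.        269.0808194]
0.1 [-0.41148224 -0.54057536  0.71838998] [[-9.24597214e-01  3.80945157e-01 -8.83016500e-04]
 [ 3.80946137e-01  9.24595727e-01 -1.66788590e-03]
 [ 1.81060227e-04 -1.87850438e-03 -9.99998219e-01]]
```

View pics/scene0.png

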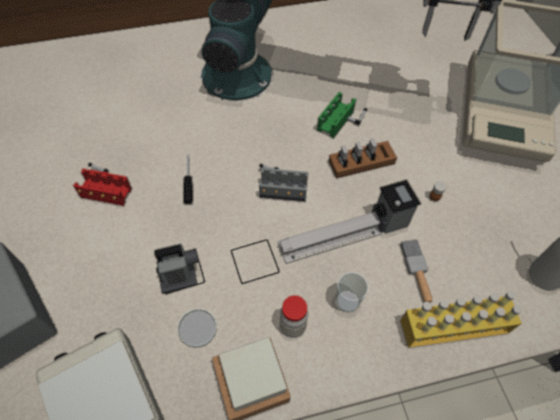

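View pics/top0.png

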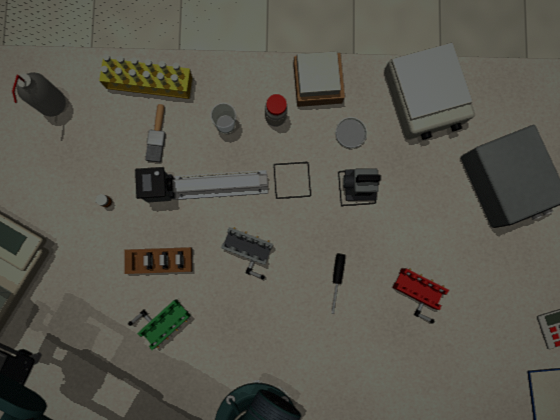

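Top: the rail runs from its open end (270,182) to the detector (153,184). There are three filters in the rack at (150/165/181,260), with the pocket at (133,260) empty. The lamp is at (360,185) and the working outline at (292,180).
Carriage candidates in the top view: dark grey (248,246), green (165,323), red (420,288). In the scene view they are grey (284,183), green (337,115), red (104,187). I choose the grey one and check it in close crops.

```bash
python3 - <<'E'
import pickle,cv2,numpy as np
d=pickle.load(open('top0.pkl','rb'))['pixels'][...,::-1]; s=pickle.load(open('scene0.pkl','rb'))['pixels'][...,::-1]
a=cv2.resize(d[155:290,115:315],None,fx=4,fy=4,interpolation=cv2.INTER_CUBIC)
a=cv2.convertScaleAbs(a,alpha=1.5)
b=cv2.resize(s[130:270,230:425],None,fx=4,fy=4,interpolation=cv2.INTER_CUBIC)
cv2.imwrite('pics/ct.png',a);cv2.imwrite('pics/cs.png',b)
E
```

```text
(no output)
```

View pics/ct.png

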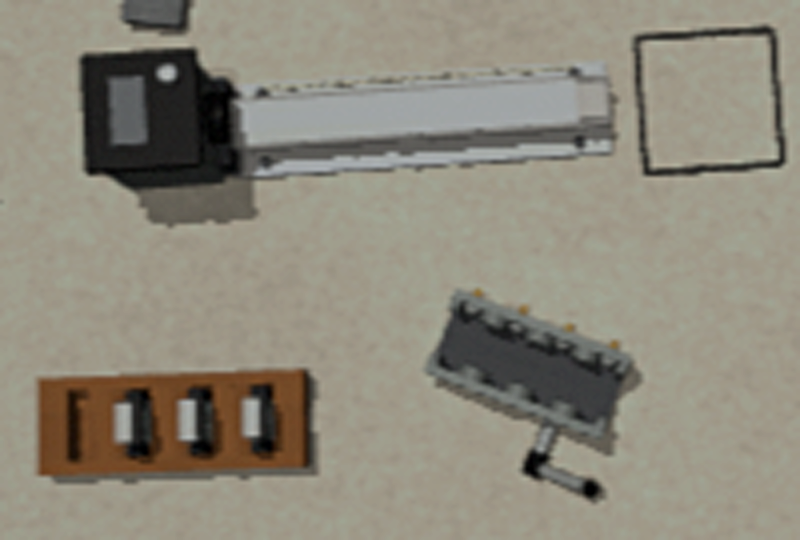

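View pics/cs.png

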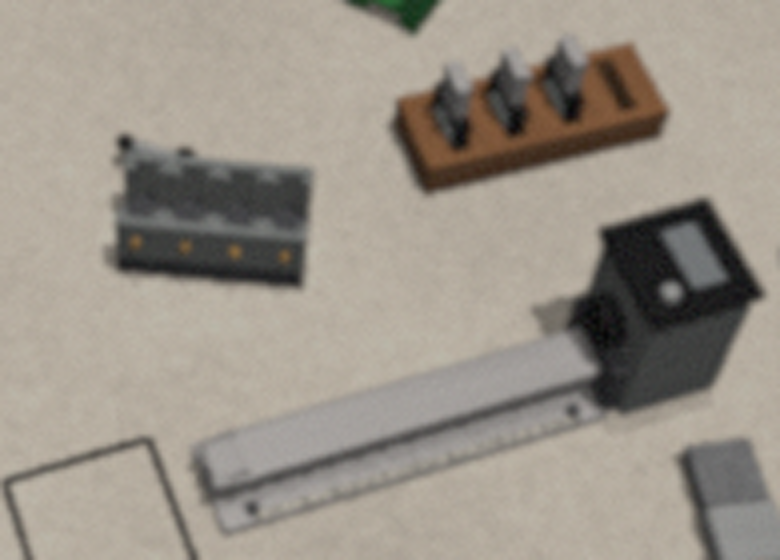

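The crops confirm it. The grey carriage has gold contact dots on its +x wall (top crop 480,295 to 613,345), and the clamp ball is at crop (593,489). The tape outline is at crop (635-783, 28-172), and the rail top is clearly visible. Next I measure.

```bash
cat > m0.py <<'E'
from h import *
import pickle
T=pickle.load(open('top0.pkl','rb'));S=pickle.load(open('scene0.pkl','rb'))
o=lambda x,ox:(x+.5)/4-.5+ox
def t(x,y): return o(x,115),o(y,155)
def s(x,y): return o(x,230),o(y,130)
def tape(d,u0,u1,v0,v1,th):
    g=cv2.cvtColor(d['pixels'],cv2.COLOR_RGB2GRAY)[v0:v1,u0:u1]
    m=(g<th).astype(np.uint8)
    c=max(cv2.findContours(m,cv2.RETR_EXTERNAL,cv2.CHAIN_APPROX_NONE)[0],key=cv2.contourArea)
    p=np.array([onz(d,a+u0,b+v0,0)[:2] for a,b in c[:,0]])
    r=cv2.minAreaRect((p*1000).astype(np.float32)); return np.round(r[0],1),np.round(r[1],1),round(r[2],2)
for th in (60,80,95): print('top tape',tape(T,271,314,158,202,th),'scene',tape(S,229,281,236,285,th))
print('tri checks')
for n,a,b in [('ball',t(593,489),s(125,143)),
 ('car +x-wall +y top',t(457,291),s(311,169+62)),
 ('rail taper near-robot corner',t(580,122),s(205,440)),
 ('det white btn',t(167,72),s(671,291)),
 ('rack corner -y+x top',t(305,372),s(428,185)),('rack -y -x',t(308,468),s(400,103)),('rack +y+x',t(38,380),s(664,108)),('rack +y -x',t(40,474),s(632,46)),
 ('tab1',t(256,409),s(458,78)),('tab2',t(192,418),s(514,64)),('tab3',t(128,422),s(570,50))]:
    p,e=tri(T,a,S,b); print(n,np.round(p*1000,1),round(e*1000,1))
print('foot corners top z~6', [np.round(onz(T,*t(*p),.006)[:2]*1000,1) for p in [(240,83),(605,62),(245,178),(612,151)]])
print('railtop z36 top', [np.round(onz(T,*t(*p),.036)[:2]*1000,1) for p in [(240,100),(578,80),(245,150),(582,126),(605,77),(608,122)]])
print('carr top z52.5', [np.round(onz(T,*t(*p),.0525)[:2]*1000,1) for p in [(457,291),(633,353),(605,436),(430,370)]])
print('carr scene z52.5', [np.round(onz(S,*s(*p),.0525)[:2]*1000,1) for p in [(311,168),(302,232),(118,222),(125,155)]])
E
python3 m0.py
```

```text
Traceback (most recent call last):
  File "m0.py", line 13, in <module>
    for th in (60,80,95): print('top tape',tape(T,271,314,158,202,th),'scene',tape(S,229,281,236,285,th))
                                                                              ~~~~^^^^^^^^^^^^^^^^^^^^^^
  File "m0.py", line 10, in tape
    c=max(cv2.findContours(m,cv2.RETR_EXTERNAL,cv2.CHAIN_APPROX_NONE)[0],key=cv2.contourArea)
ValueError: max() iterable argument is empty
```

```bash
sed -i "s/^for th in (60,80,95).*/for a,b in ((60,90),(80,110),(90,120)): print('top tape',tape(T,271,314,158,202,a),'scene',tape(S,229,281,236,285,b))/" m0.py; python3 m0.py
```

```text
top tape (array([609.8, -77.6]), array([92.5, 91. ]), 5.38) scene (array([ 655.9, -115.2]), array([3.3, 1.6]), 30.41)
top tape (array([610. , -77.9]), array([93.3, 94.5]), 5.19) scene (array([610.5, -76.7]), array([90.9, 90.8]), 4.83)
top tape (array([610.1, -77.7]), array([93.7, 95.6]), 5.19) scene (array([610.2, -76.9]), array([92.4, 92.1]), 5.13)
tri checks
ball [361.3  -7.   19.8] 3.3
car +x-wall +y top [480.1  79.2  58.3] 4.9
rail taper near-robot corner [588.3  -2.3  29.3] 13.6
det white btn [601.3 248.3 113. ] 0.8
rack corner -y+x top [430.4 174.7   8.6] 1.7
rack -y -x [371.2 171.1  20.3] 5.7
rack +y+x [420.9 335.1  28.3] 1.5
rack +y -x [363.8 333.9  23.9] 2.3
tab1 [405.3 193.8  79.3] 1.7
tab2 [399.4 232.5  74.9] 1.9
tab3 [396.2 270.4  74.1] 1.7
foot corners top z~6 [array([613.6, 222.3]), array([632.6, -10.6]), array([552.5, 216.7]), array([575. , -16.3])]
railtop z36 top [array([597.8, 217. ]), array([615.2,   6.2]), array([566.4, 212.6]), array([586.2,   3.1]), array([617.5, -10.7]), array([589. , -13.1])]
carr top z52.5 [array([479.9,  77.2]), array([444.3, -31.2]), array([393.6, -15.1]), array([431.4,  92.3])]
carr scene z52.5 [array([431.6,  95.7]), array([476.2,  77.7]), array([443.5, -27.2]), array([395.5, -12.2])]
```

```bash
cat >> h.py <<'E'
TH=np.radians(5.1); RO=np.array([.5936,.1070])
def rail(x,y): # rail mm -> world xy (m)
    c,s=np.cos(TH),np.sin(TH); return RO+np.array([c*x-s*y,s*x+c*y])/1000
def F():
    f=np.array(bot.read_contact_force()); c,s=np.cos(TH),np.sin(TH)
    return np.array([c*f[0]+s*f[1],-s*f[0]+c*f[1],f[2]])  # in rail axes
def P(xy,z): return np.array([xy[0],xy[1],z])
def st(n=''): print(n,'t%.1f'%bot.read_t(),'F',np.round(F(),1),'ee',np.round(np.array(bot.read_ee_pos())*1000,1),'open %.1f'%(bot.read_opening()*1000),'grip %.1f'%bot.read_gripper_force())
E
python3 - <<'E'
from h import *
a=np.radians(-18.4); c=np.array([.437,.032])
bot.move_to(P(c,.15),down(a)); st('above')
bot.move_l(P(c,.021),feed=.12); st('down')
bot.grip(.05,10); st('g10')
bot.grip(.05,35); st('g35')
bot.move_l(P(c,.055),feed=.08); bot.dwell(.3); st('lift')
d=cam('top');save(d,'t1.png')
x=cv2.resize(d['pixels'][190:300,190:330,::-1],None,fx=4,fy=4,interpolation=cv2.INTER_CUBIC);d=cam('scene')
y=cv2.resize(d['pixels'][110:220,220:360,::-1],None,fx=4,fy=4,interpolation=cv2.INTER_CUBIC)
cv2.imwrite('pics/c1.png',cv2.resize(np.hstack([x,y]),(800,315)))
E
```

```text
above t2.0 F [0.7 0.3 0.5] ee [437.2  32.6 150.2] open 94.2 grip 0.0
down t3.2 F [ 0.3 -0.  -0.6] ee [437.8  32.   21.8] open 94.0 grip 0.0
g10 t3.9 F [-0.2  0.1  0.3] ee [437.1  32.   21. ] open 54.4 grip 10.0
g35 t4.1 F [-0.5 -0.3 -0.4] ee [437.1  32.   21. ] open 54.0 grip 34.8
lift t5.0 F [ 0.3 -0.1 -4.9] ee [436.6  32.   54.5] open 54.4 grip 34.8
```

View pics/c1.png

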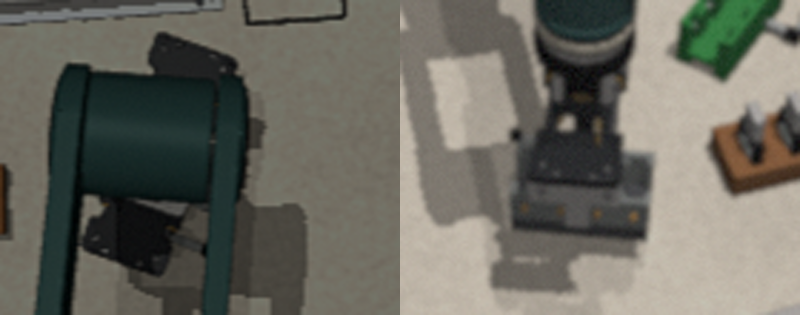

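Scene crop: the carriage is held level, between (515,190) and (650,235), with its gold dots on the far side. Next is insertion with force feedback.

```bash
cat > ins.py <<'E'
from h import *
import sys
def feed(y0,y1,x,z,step=6,fmax=14,sp=.04,verbose=True):
    # force-guided slide along rail y; x,z trimmed to keep side/vertical load low
    y=y0; b=feed.b
    while y<y1-1e-6:
        y=min(y+step,y1); bot.move_l(P(rail(x,y),z),feed=sp)
        f=F()-b
        if verbose: print('y%.0f x%.2f z%.1f'%(y,x,z*1000),np.round(f,1))
        if abs(f[1])>fmax: break
        if abs(f[0])>2: x+=np.clip(.04*f[0],-.4,.4)
        if abs(f[2])>2: z+=np.clip(.00004*f[2],-.0004,.0004)
    return y,x,z
E
python3 - <<'E'
from ins import *
bot.move_to(P(rail(0,-192),.060),down(TH)); st('at')
bot.move_l(P(rail(0,-192),.0455),feed=.05); bot.dwell(.3)
feed.b=np.mean([F() for _ in range(5)],0); st('low')
d=cam('scene')
x=cv2.resize(d['pixels'][190:310,190:390,::-1],None,fx=4,fy=4,interpolation=cv2.INTER_CUBIC)
cv2.imwrite('pics/c2.png',x)
np.save('b.npy',feed.b)
E
```

```text
at t6.0 F [ 0.2  0.3 -5.2] ee [609.6 -83.4  59.3] open 54.4 grip 34.8
low t6.7 F [-0.1  0.7 -5.8] ee [610.9 -84.3  45.9] open 54.7 grip 34.8
```

View pics/c2.png

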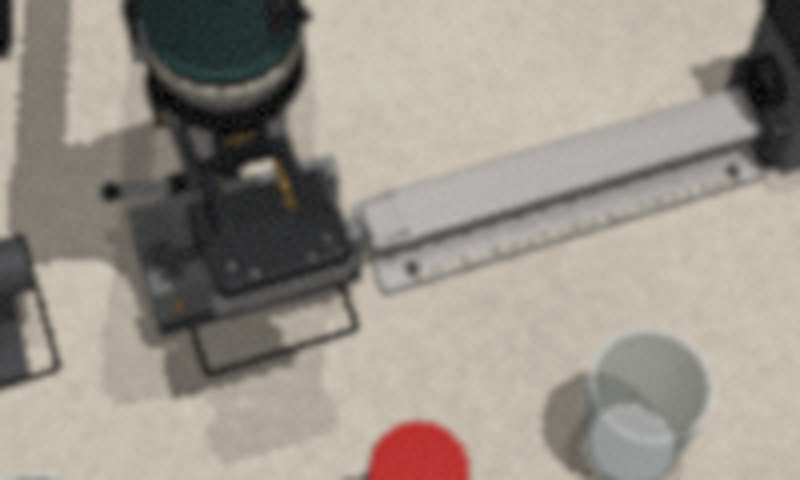

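The carriage is in line with the rail: its front edge is at crop (355,255) and the rail mouth at (370,225). I start feeding.

```bash
python3 - <<'E'
from ins import *
feed.b=np.load('b.npy')
print(feed(-192,-110,0,.0455,step=6,fmax=8)); st()
E
```

```text
y-186 x0.00 z45.5 [-0.3  0.1  1.2]
y-180 x0.00 z45.5 [ 0.2 -1.2  1. ]
y-174 x0.00 z45.5 [0.5 0.1 0.3]
y-168 x0.00 z45.5 [ 0.5 -1.2  0.9]
y-162 x0.00 z45.5 [ 0.9 -4.8  2.4]
y-156 x0.00 z45.6 [ 0.1 -6.8  3.5]
y-150 x0.00 z45.7 [ 1.5 -7.2  4.2]
y-144 x0.00 z45.9 [ 0.1 -8.2  4.6]
(-144, 0, np.float64(0.04590205086598613))
 t9.2 F [-0.  -7.5 -1.3] ee [607.2 -38.9  47.4] open 54.5 grip 35.0
```

```bash
python3 - <<'E'
from ins import *
feed.b=np.load('b.npy')
bot.move_l(P(rail(0,-144),.0465),feed=.03); bot.dwell(.2); st()
print(feed(-144,-96,0,.0465,step=6,fmax=13))
bot.dwell(.2); st()
d=cam('scene')
x=cv2.resize(d['pixels'][170:290,210:410,::-1],None,fx=4,fy=4,interpolation=cv2.INTER_CUBIC)
cv2.imwrite('pics/c3.png',x)
E
```

```text
t9.6 F [ 1.2 -6.5 -3.1] ee [607.2 -38.8  47.4] open 54.5 grip 35.0
y-138 x0.00 z46.5 [ 0.2 -8.7  5.2]
y-132 x0.00 z46.7 [ 0.1 -9.2  4.7]
y-126 x0.00 z46.9 [-0.6 -8.4  5.9]
y-120 x0.00 z47.1 [-1.1 -8.4  6.7]
y-114 x0.00 z47.4 [-1.8 -7.3  7.5]
y-108 x0.00 z47.7 [-0.2 -7.9  6.7]
y-102 x0.00 z48.0 [-0.8 -6.1  7.3]
y-96 x0.00 z48.3 [-1.4 -5.3  8.7]
(-96, 0, np.float64(0.04860964586193204))
 t12.2 F [-1.2 -5.3  2.7] ee [603.   10.   50.2] open 54.2 grip 35.0
```

View pics/c3.png

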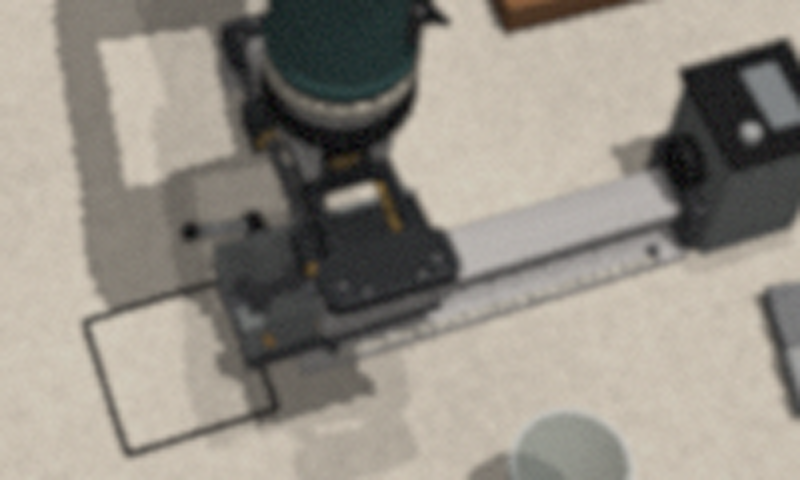

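The carriage overlaps the rail by about 80 mm, but the upward force and the commanded height are both rising. I check its real height from the gold dot: c2 crop (180,305) and c3 crop (268,341).

```bash
python3 - <<'E'
from h import *
import pickle
S=pickle.load(open('scene0.pkl','rb'))
n=np.array([np.cos(TH),np.sin(TH),0]); yv=np.array([-np.sin(TH),np.cos(TH),0])
p0=np.append(rail(28,0),0)
o=lambda x,ox:(x+.5)/4-.5+ox
def pl(u,v):
    c,r=ray(S,u,v); p=c+r*(n@(p0-c))/(n@r); return np.round(np.array([yv@(p-np.append(RO,0)),p[2]])*1000,1)
print('c2 dot',pl(o(180,190),o(305,190)),'c3 dot',pl(o(268,210),o(341,170)))
print('c2 bottom edge',pl(o(165,190),o(330,190)),pl(o(355,190),o(280,190)))
print('c3 bottom edge',pl(o(252,210),o(362,170)),pl(o(455,210),o(304,170)))
for _ in range(3): st()
print(np.round(bot.read_tcp_rot(),4).tolist())
# orange dots in current image
d=cam('scene'); hsv=cv2.cvtColor(d['pixels'],cv2.COLOR_RGB2HSV)
m=cv2.inRange(hsv,(8,110,80),(28,255,255)); k,_,s,c=cv2.connectedComponentsWithStats(m)
for i in range(1,k):
    if 260<c[i][0]<330 and 210<c[i][1]<280: print(c[i].round(1),s[i][4],pl(*c[i]))
E
```

```text
c2 dot [-234.8   60.4] c3 dot [-140.4   52.4]
c2 bottom edge [-245.    36.2] [-136.2   26.6]
c3 bottom edge [-149.7   32.8] [-28.7  28.1]
 t12.3 F [-1.1 -4.8  2.2] ee [603.   10.   50.2] open 54.6 grip 35.0
 t12.3 F [-1.1 -4.8  2.2] ee [603.   10.   50.2] open 54.6 grip 35.0
 t12.3 F [-1.1 -4.8  2.2] ee [603.   10.   50.2] open 54.6 grip 35.0
[[-0.0887, 0.9961, 0.0024], [0.9961, 0.0887, -0.0026], [-0.0028, 0.0022, -1.0]]
[305.6 218. ] 5 [-80.1 174.8]
[308.2 225. ] 6 [-72.7 143.5]
[287.3 236.7] 3 [-117.3  120.3]
[277.  254.5] 2 [-139.6   53.7]
```

```bash
python3 - <<'E'
from h import *
import pickle
S=pickle.load(open('scene0.pkl','rb'))
o=lambda x,ox:(x+.5)/4-.5+ox
def pl(u,v,org,th):
    n=np.array([np.cos(th),np.sin(th),0]); yv=np.array([-np.sin(th),np.cos(th),0]); g=np.append(org,0)
    c,r=ray(S,u,v); p=c+r*(n@(g+.028*n-c))/(n@r); return np.round(np.array([yv@(p-g),p[2]])*1000,1)
a=np.radians(-18.4); c=np.array([.437,.032])
print('cs bench dots',[pl(o(x,230),o(y,130),c,a) for x,y in [(136,243),(186,247),(235,252),(285,258)]],'bottom',[pl(o(x,230),o(y,130),c,a) for x,y in [(118,270),(302,286)]])
k=800/1120*4
q=lambda x,y:((x-400+.5)/k-.5+220,(y+.5)/k-.5+110)
print('c1 held z=33.5',[pl(*q(x,y),c,a) for x,y in [(527,203),(558,209),(597,214),(635,215)]],'bottom',[pl(*q(x,y),c,a) for x,y in [(514,224),(644,237)]])
d=cam('scene'); x=cv2.resize(d['pixels'][215:275,255:340,::-1],None,fx=9,fy=9,interpolation=cv2.INTER_CUBIC)
cv2.imwrite('pics/c4.png',cv2.convertScaleAbs(x,alpha=1.5))
E
```

```text
cs bench dots [array([-43.3,  36.4]), array([-13.1,  35.9]), array([16.5, 34.2]), array([46.8, 31.6])] bottom [array([-55.1,   5.7]), array([58.6,  2.5])]
c1 held z=33.5 [array([-41.4,  76.2]), array([-15.9,  70.8]), array([16.3, 67.6]), array([47.5, 70. ])] bottom [array([-52.9,  44.8]), array([56.6, 39.2])]
```

View pics/c4.png

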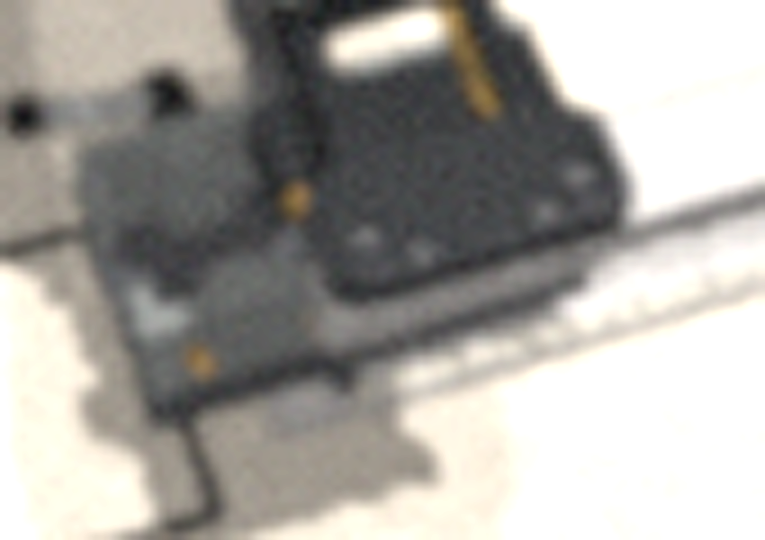

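```bash
python3 - <<'E'
from h import *
import pickle
S=pickle.load(open('scene0.pkl','rb'))
def c(x,y,z): u,v=proj(S,P(rail(x,y),z/1000)); return np.round([(u-255+.5)*9-.5,(v-215+.5)*9-.5])
for z in (0,23.5,26,29,36): print(z,'tail bottom +x',c(27.3,-154,z),'nose bottom +x',c(27.3,-38,z),'tail dot',c(27.6,-141,z+34))
print('foot edge z0/4/8',[ (c(30,-120,z),c(30,-20,z)) for z in (0,4,8)])
print('railtop edge',c(17,-20,36),c(17,0,36))
print('tail top corners', [(z,c(27.3,-154,z+52.5),c(-27.3,-154,z+52.5)) for z in (23.5,29)])
print('ball',[(z,c(-57,-96-60.3,z+27)) for z in (23.5,29)])
E
```

```text
0 tail bottom +x [146. 471.] nose bottom +x [575. 339.] tail dot [196. 396.]
23.5 tail bottom +x [145. 430.] nose bottom +x [582. 296.] tail dot [196. 353.]
26 tail bottom +x [145. 425.] nose bottom +x [583. 292.] tail dot [196. 348.]
29 tail bottom +x [145. 420.] nose bottom +x [584. 286.] tail dot [196. 342.]
36 tail bottom +x [145. 407.] nose bottom +x [586. 273.] tail dot [196. 328.]
foot edge z0/4/8 [(array([277., 441.]), array([644., 328.])), (array([277., 434.]), array([646., 321.])), (array([278., 427.]), array([647., 314.]))]
railtop edge [638. 218.] [712. 196.]
tail top corners [(23.5, array([144., 331.]), array([ 73., 142.])), (29, array([143., 321.]), array([ 73., 130.]))]
ball [(23.5, array([30., 98.])), (29, array([30., 87.]))]
```

The ball is at c4 (22,115) and the tail dot at (200,362). Both sit lower than a level carriage would give, so it is pitched slightly nose-up in the grip. Its centre is already 24 mm past the rail end, so I let go, let it settle on the rail, and look.

```bash
python3 - <<'E'
from ins import *
print(np.round(bot.read_wrist_torque(),2))
bot.grip(.07,35); bot.dwell(.3); st('released')
p=np.array(bot.read_ee_pos()); bot.grip(.094); bot.move_l(P(rail(0,-96),.15),feed=.15)
bot.move_to(P(np.array([.40,-.15]),.25),down(TH)); st()
T=cam('top');S=cam('scene')
a=cv2.resize(T['pixels'][150:220,190:320,::-1],None,fx=6,fy=6,interpolation=cv2.INTER_CUBIC)
b=cv2.resize(S['pixels'][190:290,230:360,::-1],None,fx=6,fy=6,interpolation=cv2.INTER_CUBIC)
cv2.imwrite('pics/c5.png',cv2.resize(cv2.convertScaleAbs(np.vstack([a,b]),alpha=1.3),(459,600)))
E
```

```text
[-1.45  0.21  0.03]
released t13.1 F [ 0.4  0.2 -0.7] ee [602.1  11.4  48.2] open 69.8 grip 0.0
 t15.6 F [ 0.3 -0.8 -0.5] ee [ 400.3 -149.6  249.1] open 94.0 grip 0.0
```

View pics/c5.png

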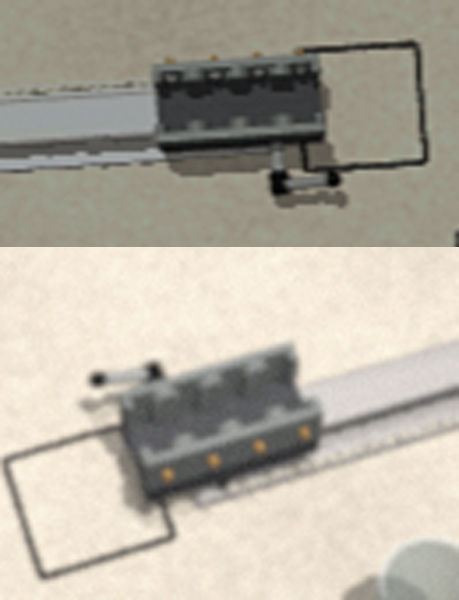

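```bash
cat > dots.py <<'E'
from h import *
def dots():
    S=cam('scene'); hsv=cv2.cvtColor(S['pixels'],cv2.COLOR_RGB2HSV)
    m=cv2.inRange(hsv,(8,70,70),(28,255,255)); k,_,s,c=cv2.connectedComponentsWithStats(m)
    n=np.array([np.cos(TH),np.sin(TH),0]); yv=np.array([-np.sin(TH),np.cos(TH),0]); g=np.append(RO,0); o=[]
    for i in range(1,k):
        cc,r=ray(S,*c[i]); p=cc+r*(n@(g+.028*n-cc))/(n@r); y,z=yv@(p-g)*1000,p[2]*1000
        if -200<y<116 and 35<z<80: o.append((round(y,1),round(z,1),int(s[i][4])))
    return sorted(o)
if __name__=='__main__': print(dots(),np.round(bot.read_t(),1))
E
python3 dots.py
```

```text
[(np.float64(-139.6), np.float64(55.1), 10), (np.float64(-109.6), np.float64(55.4), 10), (np.float64(-79.1), np.float64(54.8), 11), (np.float64(-48.8), np.float64(56.1), 10)] 15.8
```

The dots are level at about 55 mm, so the carriage is hooked on the rail at the right height with its centre at y≈-94. I regrip and slide it home.

```bash
python3 - <<'E'
from ins import *
y=-94.3; z=.0445
bot.move_to(P(rail(0,y),.15),down(TH)); bot.move_l(P(rail(0,y),z),feed=.12); bot.dwell(.2); feed.b=F(); st('down')
bot.grip(.05,18); bot.dwell(.2); st('grip')
x=0.
while y<66:
    y+=10 if y<40 else 2
    bot.move_l(P(rail(x,y),z),feed=.06 if y<42 else .02); f=F()-feed.b
    if y<35: 
        x+=np.clip(.04*f[0],-.3,.3)
        if int(y)%3==0: print(round(y),round(x,2),np.round(f,1))
    else: print(round(y,1),np.round(f,1))
    if f[1]<-12: break
st('end')
E
```

```text
down t18.1 F [-0.4 -0.4  0.9] ee [602.7  13.1  45.6] open 93.7 grip 0.0
grip t18.9 F [ 1.6  0.7 -1.2] ee [602.3  13.1  44.5] open 54.6 grip 18.0
-84 0.12 [ 2.9 -1.1 -2.9]
-54 0.37 [ 2.1  0.6 -1. ]
-24 0.38 [-0.6  0.8 -0.5]
16 0.45 [1.2 1.2 0.9]
35.7 [0.  1.8 0.7]
45.7 [ 1.  -2.5  0.6]
47.7 [ 0.5 -2.3  0.9]
49.7 [ 0.2 -2.8  2.6]
51.7 [ 0.6 -2.2 -0.1]
53.7 [ 0.1 -2.5  1. ]
55.7 [-0.5 -2.9  1.5]
57.7 [ 0.6 -2.5  1.6]
59.7 [ 1.  -2.9  1.9]
61.7 [ 0.3 -8.8  2. ]
63.7 [ -0.5 -10.8   2.5]
65.7 [ -0.8 -14.6   1.6]
end t26.2 F [ -1.2 -14.9   2.5] ee [588.6 167.3  44.5] open 54.9 grip 18.0
```

Contact with the stop came at y≈60, with a firm 15 N. I release and tighten the clamp by pushing the ball down.

```bash
python3 - <<'E'
from ins import *
from dots import dots
p=np.array(bot.read_ee_pos())
bot.grip(.075); bot.move_l(P(p[:2],.16),feed=.15)
bot.grip(0.0,20)
X,Y=-57,-7
bot.move_to(P(rail(X,Y),.10),down(TH)); bot.move_l(P(rail(X,Y),.062),feed=.08); bot.dwell(.2); b=F(); st('pre')
print(dots())
z=.062
while z>.008:
    z-=.002; bot.move_l(P(rail(X,Y),z),feed=.04); f=F()-b; print(round(z*1000),np.round(f,1), end=' ')
    if f[2]>13: break
st('end')
bot.dwell(.3); st()
bot.move_l(P(rail(X,Y),.14),feed=.15)
bot.move_to(P(np.array([.30,-.10]),.25),down(TH)); bot.grip(.08)
T=cam('top');S=cam('scene'); print(dots())
a=cv2.resize(T['pixels'][150:220,130:260,::-1],None,fx=6,fy=6,interpolation=cv2.INTER_CUBIC)
c=cv2.resize(S['pixels'][160:260,290:420,::-1],None,fx=6,fy=6,interpolation=cv2.INTER_CUBIC)
cv2.imwrite('pics/c6.png',cv2.resize(cv2.convertScaleAbs(np.vstack([a,c]),alpha=1.3),(459,600)))
import pickle; pickle.dump(T,open('top1.pkl','wb')); pickle.dump(S,open('scene1.pkl','wb'))
E
```

```text
pre t30.2 F [ 0.2 -0.3 -0.2] ee [538.   95.   62.7] open 0.5 grip 0.0
[(np.float64(15.4), np.float64(55.7), 11), (np.float64(45.2), np.float64(56.2), 11), (np.float64(75.2), np.float64(56.8), 11), (np.float64(105.6), np.float64(57.2), 12)]
60 [-0.7  0.2  0.4] 58 [-0.2  1.2 -0.4] 56 [-0.6  0.1 -0.3] 54 [-0.1  0.1  0.4] 52 [-0.   0.4 -1. ] 50 [0.3 0.9 1.5] 48 [-0.4 -1.   1.5] 46 [-0.6 -0.5  2.3] 44 [ 0.2 -2.1  1.5] 42 [-0.1 -0.5  2.2] 40 [ 0.1 -0.6  1.9] 38 [ 0.1 -0.9  2.5] 36 [ 0.8 -0.4  2.4] 34 [ 0.5 -0.4  2. ] 32 [-0.1 -1.8  2.5] 30 [-0.3 -1.1  2.5] 28 [-0.  -1.4  2.8] 26 [-0.8 -1.2  3. ] 24 [0.1 0.3 3.1] 22 [0.5 1.  3.5] 20 [-0.6  1.7  2.8] 18 [-0.2  1.8  3.2] 16 [1.1 2.3 3.6] 14 [0.4 3.  4.3] 12 [0.8 2.9 4.5] 10 [-0.7  3.3  8.9] 8 [-4.1  3.9 16.3] end t37.0 F [-3.9  3.6 16.2] ee [538.   95.5  10.8] open 0.2 grip 7.8
 t37.3 F [-3.5  3.4 15.3] ee [538.   95.5  10.8] open 0.6 grip 7.7
[(np.float64(14.2), np.float64(59.5), 12), (np.float64(44.5), np.float64(59.1), 10), (np.float64(73.9), np.float64(59.0), 10), (np.float64(104.5), np.float64(58.6), 11)]
```

View pics/c6.png

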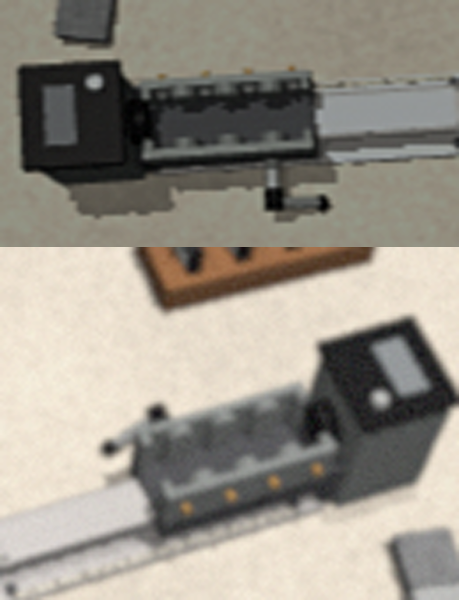

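The clamp handle now points down: scene crop ball at (108,447), knob at (155,412). The carriage sits against the detector's stop, tail at top crop (312,110). Next I measure the filters and probe the clamped carriage's x by gripping it lightly.

```bash
python3 - <<'E'
from h import *
import pickle
T=pickle.load(open('top1.pkl','rb'));S=pickle.load(open('scene1.pkl','rb'))
U=4
def up(d,u0,u1,v0,v1): return cv2.resize(d['pixels'][v0:v1,u0:u1],None,fx=U,fy=U,interpolation=cv2.INTER_CUBIC)
def back(p,u0,v0): return (p[0]+.5)/U-.5+u0,(p[1]+.5)/U-.5+v0
# tabs: grey bright on brown -> low saturation & bright
for d,n,(u0,u1,v0,v1) in ((T,'top',(126,192,248,272)),(S,'scene',(332,384,136,170))):
    im=up(d,u0,u1,v0,v1); h=cv2.cvtColor(im,cv2.COLOR_RGB2HSV)
    th=110 if n=='top' else 120
    m=((h[...,1]<70)&(h[...,2]>th)).astype(np.uint8); k,_,s,c=cv2.connectedComponentsWithStats(m)
    for i in range(1,k):
        if s[i][4]<150: continue
        x,y,w,hh=s[i][:4]
        print(n,s[i],[np.round(onz(d,*back(q,u0,v0),.076)[:2]*1000,1) for q in ((x,y+hh/2),(x+w,y+hh/2),(x+w/2,y),(x+w/2,y+hh))])
# rack brown mask
d,u0,u1,v0,v1=T,118,200,240,280
h=cv2.cvtColor(up(d,u0,u1,v0,v1),cv2.COLOR_RGB2HSV); m=((h[...,0]<20)&(h[...,1]>90)).astype(np.uint8)
c=max(cv2.findContours(m,0,cv2.CHAIN_APPROX_NONE)[0],key=cv2.contourArea)
p=np.array([onz(d,*back(q,u0,v0),.028)[:2]*1000 for q in c[:,0]],np.float32); print('rack',cv2.minAreaRect(p))
# clamped carriage
bot.move_to(P(rail(-.5,60),.15),down(TH)); bot.move_l(P(rail(-.5,60),.0455),feed=.1); bot.dwell(.2)
b=np.mean([(bot.dwell(.05),F())[1] for _ in range(5)],0)
bot.grip(.05,10)
f=np.mean([(bot.dwell(.05),F())[1] for _ in range(6)],0)-b; st(); print(np.round(f,2))
e=np.array(bot.read_ee_pos())[:2]-RO; print('ee rail x',1000*(np.cos(TH)*e[0]+np.sin(TH)*e[1]))
bot.grip(.075); bot.move_l(P(rail(-.5,60),.16),feed=.15)
E
```

```text
top [  0   0  73   3 168] [array([423.7, 320.5]), array([424.6, 277.1]), array([425. , 298.8]), array([423.2, 298.7])]
top [138  29  12  38 360] [array([397.8, 237.2]), array([397.9, 230.1]), array([409.1, 234.1]), array([386.6, 233.2])]
top [202  29  12  34 337] [array([399.7, 199.2]), array([399.9, 192.1]), array([409.9, 196.1]), array([389.7, 195.3])]
top [ 74  33  11  34 310] [array([395.8, 275.1]), array([395.9, 268.6]), array([405.9, 272.3]), array([385.8, 271.4])]
scene [   0    0  208   72 9685] [array([382.1, 170.3]), array([412. , 295.3]), array([369.3, 242.3]), array([424.1, 223.5])]
scene [166 124  42  12 295] [array([474.9, 245.2]), array([480.7, 269.6]), array([473.5, 258.9]), array([482. , 255.8])]
rack ((396.8394775390625, 251.42630004882812), (60.56094741821289, 166.57321166992188), 3.1767189502716064)
 t44.9 F [ 0.2 -0.1 -0. ] ee [587.7 166.7  45.5] open 54.6 grip 10.0
[0.   0.01 0.19]
ee rail x -0.5471791302193397
```

The clamped carriage is centred at rail x≈-0.55. The rack is at (396.8,251.4) mm with yaw 3.2°, and the tabs are near (400,195), (398,233) and (396,271). I take the first filter and hold it above slot 3 to check alignment.

```bash
cat > filt.py <<'E'
from ins import *
from dots import dots
RT=np.radians(3.18); FX=[(.4000,.1950),(.3979,.2330),(.3958,.2710)]
def pick(i,cl=.134):
    c=np.array(FX[i])
    bot.grip(.05,30); bot.move_to(P(c,.15),down(RT)); bot.move_l(P(c,.051),feed=.1); bot.dwell(.1); b=F()
    bot.grip(.015,10); bot.dwell(.2); st('g10'); bot.grip(.015,35); bot.dwell(.1); st('g35')
    bot.move_l(P(c,cl+.02),feed=.1); st('lift')
def over(y,x=-.55,cl=.134):
    bot.move_to(P(rail(x,y),cl+.02),down(TH)); bot.move_l(P(rail(x,y),cl),feed=.1); bot.dwell(.3); st('over')
E
python3 - <<'E'
from filt import *
pick(0); over(75)
S=cam('scene');T=cam('top')
c=cv2.resize(S['pixels'][140:250,320:420,::-1],None,fx=5.4,fy=5.4,interpolation=cv2.INTER_CUBIC)
cv2.imwrite('pics/c7.png',cv2.convertScaleAbs(c,alpha=1.4)); print(dots())
E
```

```text
g10 t49.7 F [0.  0.  0.8] ee [400.1 195.   51.1] open 23.9 grip 10.0
g35 t50.0 F [-0.1 -0.2  0.7] ee [400.  195.   51.1] open 23.7 grip 35.0
lift t51.2 F [-0.6  0.9 -0.2] ee [399.5 194.8 153.1] open 23.5 grip 35.0
over t52.7 F [-0.7 -0.7 -0.3] ee [586.6 181.8 134.7] open 23.5 grip 35.0
[(np.float64(13.9), np.float64(57.4), 7), (np.float64(44.1), np.float64(59.2), 6), (np.float64(74.3), np.float64(58.9), 6), (np.float64(104.0), np.float64(59.1), 10)]
```

View pics/c7.png

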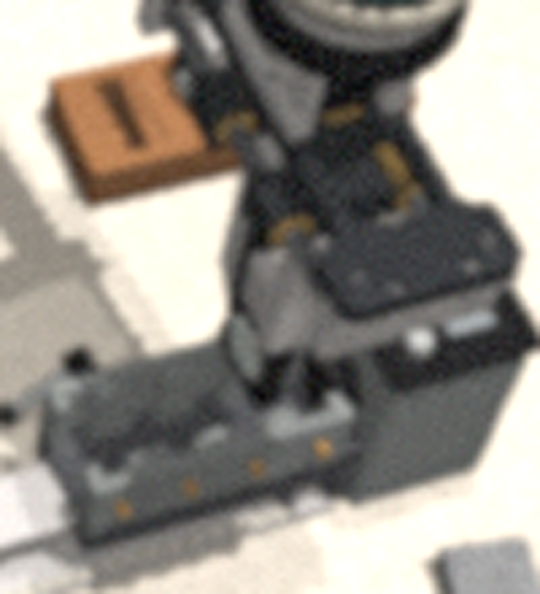

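```bash
python3 - <<'E'
from h import *
import pickle
S=pickle.load(open('scene0.pkl','rb'))
def c(x,y,z): u,v=proj(S,P(rail(x,y),z/1000)); return np.round([(u-320+.5)*5.4-.5,(v-140+.5)*5.4-.5])
for y in (70,75,80): print(y,[c(19.5,y,z) for z in (90,105,127)])
print('slot3 dot',c(27.2,75,58),'notch z76',c(27,69,76),c(27,81,76))
d=cam('scene');x=cv2.resize(d['pixels'][195:230,360:392,::-1],None,fx=16,fy=16,interpolation=cv2.INTER_CUBIC)
cv2.imwrite('pics/c8.png',cv2.convertScaleAbs(x,alpha=2.2,beta=10))
for y in (70,80): print(y,[((c(19.5,y,z)+.5)/5.4-.5+np.array([320,140])-np.array([360,195])+.5)*16 for z in (90,120)])
E
```

```text
70 [array([251., 415.]), array([257., 395.]), array([266., 366.])]
75 [array([262., 411.]), array([268., 392.]), array([277., 362.])]
80 [array([273., 408.]), array([280., 388.]), array([289., 359.])]
slot3 dot [257. 467.] notch z76 [251. 448.] [277. 440.]
70 [array([105.18518519, 351.11111111]), array([140.74074074, 232.59259259])]
80 [array([170.37037037, 330.37037037]), array([208.88888889, 211.85185185])]
```

View pics/c8.png

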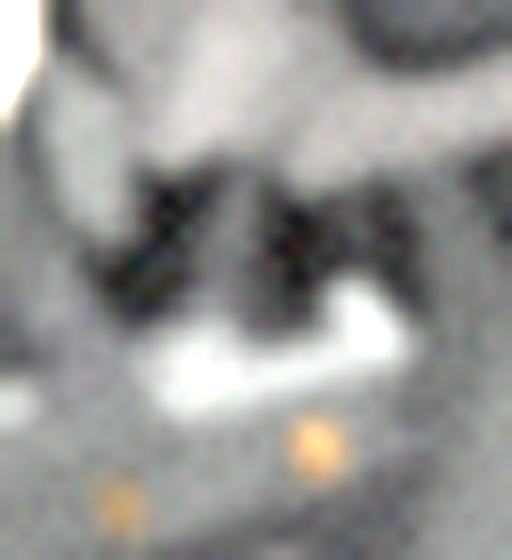

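In c8 the filter's narrow side spans (140–205) at row 232, against a predicted 140–209, so the arm and camera agree. The slot-3 dot corresponds to y≈74.8. I insert it.

```bash
cat >> filt.py <<'E'
def insert(x,y,z=.134,zf=.0865,fpre=5,verbose=True):
    bot.grip(.015,50); bot.dwell(.1)
    b=np.mean([(bot.dwell(.04),F())[1] for _ in range(4)],0); z=z; peak=0; log=[]
    while z>zf:
        step=.003 if z>.112 else .0015
        z-=step; bot.move_l(P(rail(x,y),z),feed=.03); f=F()-b; log.append((round(z*1000,1),*np.round(f,1)))
        if z>.112:
            if f[2]>fpre: print('blocked'); break
        else:
            if abs(f[0])>2: x+=np.clip(.03*f[0],-.2,.2)
            if abs(f[1])>2: y+=np.clip(.03*f[1],-.2,.2)
            peak=max(peak,f[2])
            if z<.091 and f[2]>4: break
            if f[2]>26: print('too hard'); break
    print('\n'.join(map(str,log))); e=np.array(bot.read_ee_pos()); st('ins x%.2f y%.2f'%(x,y)); return x,y,z
def letgo():
    p=np.array(bot.read_ee_pos()); bot.grip(.05); bot.dwell(.1); bot.move_l(P(p[:2],.16),feed=.15)
E
python3 - <<'E'
from filt import *
print(insert(-.55,75))
E
```

```text
(131.0, np.float64(-0.7), np.float64(0.9), np.float64(-1.6))
(128.0, np.float64(0.0), np.float64(0.8), np.float64(0.3))
(125.0, np.float64(-0.2), np.float64(-0.6), np.float64(-0.2))
(122.0, np.float64(-0.5), np.float64(-0.3), np.float64(0.2))
(119.0, np.float64(-0.3), np.float64(0.3), np.float64(0.7))
(116.0, np.float64(0.4), np.float64(-2.5), np.float64(-0.4))
(113.0, np.float64(1.5), np.float64(-4.0), np.float64(1.7))
(110.0, np.float64(2.2), np.float64(-5.0), np.float64(1.4))
(108.5, np.float64(-0.3), np.float64(-4.9), np.float64(3.3))
(107.0, np.float64(-2.7), np.float64(-5.9), np.float64(7.1))
(105.5, np.float64(-4.3), np.float64(-4.9), np.float64(10.7))
(104.0, np.float64(-4.2), np.float64(-5.7), np.float64(8.5))
(102.5, np.float64(-4.1), np.float64(-4.6), np.float64(8.2))
(101.0, np.float64(-3.7), np.float64(-5.6), np.float64(8.4))
(99.5, np.float64(-2.4), np.float64(-5.0), np.float64(6.5))
(98.0, np.float64(-2.2), np.float64(-4.6), np.float64(6.5))
(96.5, np.float64(-3.4), np.float64(-4.4), np.float64(5.8))
(95.0, np.float64(-2.2), np.float64(-4.2), np.float64(5.8))
(93.5, np.float64(-1.5), np.float64(-3.8), np.float64(5.6))
(92.0, np.float64(-1.2), np.float64(-3.7), np.float64(4.8))
(90.5, np.float64(-1.7), np.float64(-3.7), np.float64(-0.5))
(89.0, np.float64(-1.4), np.float64(-4.8), np.float64(-0.7))
(87.5, np.float64(-0.7), np.float64(-3.9), np.float64(-1.6))
(86.0, np.float64(-1.8), np.float64(-4.5), np.float64(2.9))
ins x-1.36 y72.62 t59.3 F [-1.7 -4.7  2.8] ee [585.7 179.4  87.1] open 23.6 grip 50.0
(np.float64(-1.3617962630785325), np.float64(72.62492492934784), 0.08599999999999997)
```

It clicked: a peak of 10.7 N, then a drop at 91, and the floor at about 87 = 42+45. I release and do the next one with the y correction.

```bash
python3 - <<'E'
from filt import *
letgo(); st()
pick(1); over(43.3,-.8); print(insert(-.8,43.3))
E
```

```text
t60.7 F [-0.4 -0.1 -0.4] ee [585.4 179.3 159.3] open 49.8 grip 0.0
g10 t63.7 F [ 1.1 -0.3  0.8] ee [398.  233.   51.1] open 24.1 grip 10.0
g35 t64.0 F [ 0.3 -0.2  1. ] ee [398.  233.   51.1] open 23.9 grip 35.0
lift t65.2 F [-0.2  0.3 -0.3] ee [397.4 232.8 153.1] open 23.6 grip 35.0
over t66.7 F [-0.5 -0.2 -0.1] ee [589.2 150.2 134.7] open 23.6 grip 35.0
(131.0, np.float64(0.1), np.float64(0.3), np.float64(-0.7))
(128.0, np.float64(-0.9), np.float64(0.6), np.float64(-0.2))
(125.0, np.float64(-0.2), np.float64(0.5), np.float64(-0.9))
(122.0, np.float64(1.1), np.float64(0.1), np.float64(0.2))
(119.0, np.float64(-0.9), np.float64(0.0), np.float64(-1.4))
(116.0, np.float64(1.0), np.float64(-0.7), np.float64(-0.7))
(113.0, np.float64(0.4), np.float64(-1.0), np.float64(-0.9))
(110.0, np.float64(0.8), np.float64(-1.9), np.float64(-1.5))
(108.5, np.float64(-1.2), np.float64(-1.8), np.float64(1.5))
(107.0, np.float64(-3.4), np.float64(-3.4), np.float64(6.3))
(105.5, np.float64(-4.1), np.float64(-3.2), np.float64(6.9))
(104.0, np.float64(-4.5), np.float64(-2.9), np.float64(7.0))
(102.5, np.flo
[... 181 characters left out ...]
at64(-3.2), np.float64(-3.2), np.float64(4.5))
(96.5, np.float64(-3.0), np.float64(-2.6), np.float64(5.1))
(95.0, np.float64(-2.3), np.float64(-2.5), np.float64(4.9))
(93.5, np.float64(-2.3), np.float64(-2.9), np.float64(4.1))
(92.0, np.float64(-0.9), np.float64(-1.6), np.float64(-1.0))
(90.5, np.float64(0.6), np.float64(-0.4), np.float64(-5.4))
(89.0, np.float64(-0.3), np.float64(-0.9), np.float64(-4.6))
(87.5, np.float64(-0.6), np.float64(-0.6), np.float64(-2.7))
(86.0, np.float64(-1.3), np.float64(0.4), np.float64(2.1))
ins x-1.78 y42.42 t73.2 F [-1.4  0.4  2.1] ee [588.5 149.3  87.1] open 23.7 grip 50.0
(np.float64(-1.783280791946135), np.float64(42.421673794850776), 0.08599999999999997)
```

```bash
python3 - <<'E'
from filt import *
letgo()
pick(2); over(12.8,-.8); print(insert(-.8,12.8))
letgo(); bot.move_to(P(np.array([.30,.10]),.25),down(TH)); st()
T=cam('top');S=cam('scene')
import pickle; pickle.dump(T,open('top2.pkl','wb')); pickle.dump(S,open('scene2.pkl','wb'))
a=cv2.resize(T['pixels'][155:215,140:400,::-1],(780,180),interpolation=cv2.INTER_CUBIC)
c=cv2.resize(S['pixels'][150:310,140:420,::-1],(735,420),interpolation=cv2.INTER_CUBIC)
o=np.zeros((600,780,3),np.uint8); o[:180]=a; o[180:,:735]=c; cv2.imwrite('pics/c9.png',cv2.convertScaleAbs(o,alpha=1.3))
E
```

```text
g10 t77.6 F [-0.1 -0.   0.6] ee [395.9 271.   51.1] open 24.3 grip 10.0
g35 t77.9 F [0.8 0.4 1.2] ee [395.9 271.   51.1] open 23.6 grip 35.0
lift t79.1 F [-0.3 -0.7 -1.3] ee [395.3 270.7 153. ] open 23.7 grip 35.0
over t80.7 F [ 0.   0.1 -0.7] ee [591.7 119.8 134.2] open 23.6 grip 35.0
blocked
(131.0, np.float64(-0.2), np.float64(-0.2), np.float64(-0.5))
(128.0, np.float64(0.6), np.float64(1.7), np.float64(1.9))
(125.0, np.float64(0.5), np.float64(1.6), np.float64(4.6))
(122.0, np.float64(0.4), np.float64(2.6), np.float64(5.7))
ins x-0.80 y12.80 t82.2 F [0.5 2.1 4.9] ee [592.3 120.4 123.1] open 23.0 grip 50.0
(-0.8, 12.8, 0.122)
 t84.5 F [-1.3  0.5  0.8] ee [300.4 100.  249.4] open 50.2 grip 0.0
```

View pics/c9.png

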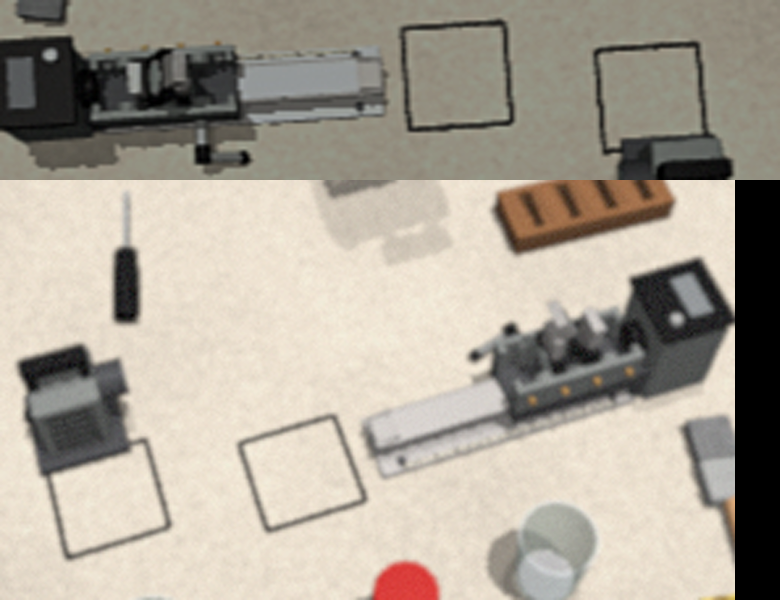

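The third filter was blocked at the mouth and my script let go of it. It now leans near slots 1/2: top (175,68), scene (555,325). The lamp has also been knocked, scene (75,410). I take a close look.

```bash
python3 - <<'E'
import pickle,cv2,numpy as np
T=pickle.load(open('top2.pkl','rb'))['pixels'];S=pickle.load(open('scene2.pkl','rb'))['pixels']
a=cv2.resize(T[162:205,165:228,::-1],None,fx=6.2,fy=6.2,interpolation=cv2.INTER_CUBIC)
c=cv2.resize(S[190:245,322:390,::-1],None,fx=5.8,fy=5.8,interpolation=cv2.INTER_CUBIC)
a=cv2.convertScaleAbs(a,alpha=1.8);c=cv2.convertScaleAbs(c,alpha=1.4)
o=np.zeros((600,400,3),np.uint8);o[:a.shape[0],:a.shape[1]]=a;o[270:270+c.shape[0],:c.shape[1]]=c
cv2.imwrite('pics/c10.png',o)
E
```

```text
(no output)
```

View pics/c10.png

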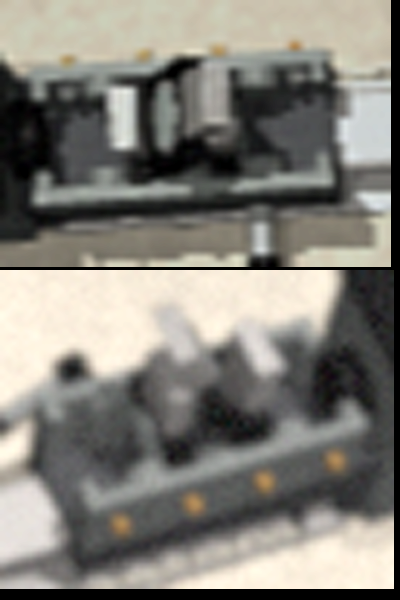

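Two tabs stand in the carriage: scene crop (180,335) and (262,348), top crop (205,95) and (122,118). I've now used all my picture views, so I locate them by triangulation.

```bash
python3 - <<'E'
from h import *
import pickle
T=pickle.load(open('top2.pkl','rb'));S=pickle.load(open('scene2.pkl','rb'))
tt=lambda x,y:((x+.5)/6.2-.5+165,(y+.5)/6.2-.5+162)
ss=lambda x,y:((x+.5)/5.8-.5+322,(y-270+.5)/5.8-.5+190)
def rl(p): d=p[:2]-RO; return np.round([1000*(np.cos(TH)*d[0]+np.sin(TH)*d[1]),1000*(-np.sin(TH)*d[0]+np.cos(TH)*d[1]),1000*p[2]],1)
for n,a,b in (('tab slot3',(122,118),(262,348)),('tab B mid',(208,95),(178,330)),('tab B top',(208,70),(165,310)),('glass',(165,110),(180,400)),('glass b',(165,110),(235,400))):
    p,e=tri(T,tt(*a),S,ss(*b)); print(n,rl(p),round(e*1000,1))
# expected projections of home filters' tab tops in the crops
for k,y in ((1,13.5),(2,43.5),(3,73.5)):
    for z in (112,126):
        o=[]
        for d,f,u0,v0,dy in ((T,6.2,165,162,0),(S,5.8,322,190,270)):
            q=proj(d,P(rail(-.6,y),z/1000)); o.append(np.round([(q[0]-u0+.5)*f,(q[1]-v0+.5)*f+dy]))
        print('slot',k,z,o)
def show(d,u0,u1,v0,v1):
    g=cv2.cvtColor(d['pixels'],cv2.COLOR_RGB2GRAY)[v0:v1,u0:u1]; print('\n'.join(' '.join('%3d'%v for v in r) for r in g))
show(T,180,214,168,194); print(); show(S,336,376,192,222)
E
```

```text
tab slot3 [ -2.1  76.9 108.8] 2.4
tab B mid [ -1.6  39.1 140.1] 0.5
tab B top [  2.4  32.9 162.1] 7.6
glass [ 0.2 54.8 87.7] 14.8
glass b [ 4.2 64.5 87.6] 5.9
slot 1 112 [array([285., 101.]), array([107., 393.])]
slot 1 126 [array([281.,  95.]), array([111., 372.])]
slot 2 112 [array([206., 106.]), array([181., 371.])]
slot 2 126 [array([202., 100.]), array([186., 351.])]
slot 3 112 [array([127., 111.]), array([254., 350.])]
slot 3 126 [array([122., 105.]), array([260., 329.])]
109 108 108 110 111 110 111 111 111 109 109 111 110 111 110 109 110 110 110 110 112 110 109 109 110 109 108 108 108 109 110 105  98 102
108 107 108 111 111 112 111 111 108 107 109 110 112 112 111 112 112 112 105  96  97 100 109 111 112 110 111 110 110 109 108  96  77  89
108 108 109 110 108 109 106  98  89  92 110 112 111 103 103 114 114 113 102  85  82  89 100  99 100 100  97  93  92  91  88  85  80  82
110 111 109 106 102 104  97  84  82  89 102 101  83  50  34  37  38  56  78  85  85  85  87  87  87  86  86  85  84  84  84  85  82  82
 89  88  88  87  87  89  87  87  88  89  90  73  31   7   0   6  19  65  
[... 7019 characters left out ...]
  25  21  21  18  19  15  25  48  68  98 109 115 118 106  99
 59  57  60  61  55  54  55  49  41  56  68  74  68  50  52  58  56  49  38  36  39  30  39  32  30  26  18  15  15  14  28  32  57  86 102 113 116 116 116 112
 50  57  53  60  57  53  57  46  42  54  67  71  67  51  38  36  31  31  34  30  38  39  43  45  44  36  25  28  36  43  50  67  85 102 113 114 116 115 111 108
 58  54  54  53  44  51  49  42  41  46  56  70  71  53  30  23  29  17  24  40  49  63  67  68  69  65  64  65  72  80  91 103 109 112 112 112 105  96  97  88
 59  57  43  46  45  45  43  40  36  39  53  69  69  61  42  21  20  23  27  47  63  76  85  93 101 101  98  98 103 107 111 114 114 106  99  94  85  78  72  68
```

The triangulation says the third filter leans toward -y. Its tab is at rail (-1.6, 39, 140), its frame lies between slots 2 and 3, and it rests on filter 2's tab, tilted about 24°. I grasp it with the tool tilted to match and lift it clear.

```bash
cat >> filt.py <<'E'
def tilted(phi,th=TH):
    c,s=np.cos(th),np.sin(th); xr=np.array([c,s,0]); yr=np.array([-s,c,0])
    z=np.sin(phi)*yr+np.array([0,0,-np.cos(phi)]); return np.column_stack([np.cross(xr,z),xr,z])
E
python3 - <<'E'
from filt import *
R=tilted(np.radians(24)); a=R[:,2]
tc=P(rail(-1.0,39),.140); tcp=tc+.006*a
bot.grip(.042,20); bot.move_to(tcp-.06*a,R); bot.dwell(.1); b=F(); st('pre')
s=-.06
for s in np.arange(-.05,.0001,.005):
    bot.move_l(tcp+s*a,feed=.06); f=F()-b
    if np.linalg.norm(f)>4: print('contact',s,f); break
bot.grip(.012,6); bot.dwell(.2); st('g6')
f=F()-b; print(np.round(f,1))
E
```

```text
pre t86.2 F [-0.7  0.5 -0.4] ee [590.6 124.7 191.2] open 41.8 grip 0.0
g6 t89.7 F [0.3 0.1 0.5] ee [589.  148.2 134.6] open 24.1 grip 6.0
[ 0.9 -0.5  0.8]
```

```bash
python3 - <<'E'
from filt import *
bot.grip(.012,40); p=np.array(bot.read_ee_pos())
bot.move_l(p+[0,0,.09],feed=.1); st('up')
c=np.array(FX[0])
bot.move_to(P(c,.16),down(RT)); bot.move_l(P(c,.105),feed=.1); bot.dwell(.3); st('over rack')
S=cam('scene'); T=cam('top'); import pickle; pickle.dump(S,open('scene3.pkl','wb')); pickle.dump(T,open('top3.pkl','wb'))
def chk(d,p): 
    u,v=proj(d,p); return int(round(u)),int(round(v))
# filter frame bottom expected ~.055: dark mask in scene around it
u,v=chk(S,P(c,.075)); g=cv2.cvtColor(S['pixels'],cv2.COLOR_RGB2GRAY)[v-16:v+22,u-20:u+20]; print(u,v)
print('\n'.join(' '.join('%3d'%x for x in r) for r in g))
for dx in (-20,20):
  for dy in (-5,5):
    for z in (.060,.102): print(dx,dy,z,np.round(proj(S,P(c+np.array([np.cos(RT)*dx-np.sin(RT)*dy,np.sin(RT)*dx+np.cos(RT)*dy])/1000,z))-[u-20,v-16],1))
E
```

```text
up t90.9 F [-0.4  0.4 -1.3] ee [588.6 148.1 223.5] open 23.4 grip 40.0
over rack t92.8 F [ 0.2  0.5 -0. ] ee [400.4 195.2 105.7] open 22.9 grip 40.0
343 149
 99  99  93  93  86  76  61  53  49  44  46  45  53  70  97 117 106  76  52  30  21  31  45  55  68  74  76  72  72  76  76  75  61  54  59  71  73  73  74  78
103 101  97 101  98  87  74  56  47  47  46  47  61  97 134 147 126  86  49  37  41  47  55  62  68  74  78  74  73  80  85  80  74  76  79  83  83  82  82  81
111 109 113 119 117 105  84  63  50  43  46  61  93 132 160 162 138  88  50  51  66  74  71  69  75  74  78  73  75  79  82  76  74  73  83  85  80  83  81  80
110 115 134 153 149 139 110  86  66  48  52  83 126 160 177 176 147 100  60  69  77  86  77  73  76  78  75  73  76  76  74  64  63  71  77  81  80  80  79  79
103 117 148 170 178 170 146 127  99  74  76 110 148 173 179 178 161 125  89  72  81  85  80  70  73  77  75  75  81  84  74  63  64  75  78  80  79  80  83  88
 99 115 143 175 186 178 170 159 141 124 121 142 168 180 183 183 173 153 116  83  78  78  79  74  73  81  79  75  79  78  78  73  77  79  81  92
[... 4624 characters left out ...]
  78  74  71  66  70  68  64  62
103 103 102  99 102 110 110  94  77  54  45  42  58  61  59  55  53  51  59  55  60  56  57  61  78  85  82  81  79  73  70  68  68  64  63  58  58  54  55  57
123 126 117 114 122 138 133 115  87  64  46  43  45  53  54  54  56  53  52  56  56  53  51  60  69  71  76  68  66  61  59  59  57  56  56  56  53  54  52  51
146 150 146 140 147 152 152 134 106  79  52  40  47  50  52  49  54  53  57  50  55  53  55  57  58  59  57  57  61  55  58  53  54  55  53  52  52  51  53  54
-20 -5 0.06 [14.9 13.9]
-20 -5 0.102 [16.8  2.7]
-20 5 0.06 [18.6 13. ]
-20 5 0.102 [20.6  1.8]
20 -5 0.06 [20.7 26. ]
20 -5 0.102 [22.8 14.9]
20 5 0.06 [24.5 25. ]
20 5 0.102 [26.7 14. ]
```

The printed patch agrees with an upright filter whose bottom is at about 60 mm, that is 45 mm below the TCP. I drop it into the rack pocket to re-seat it, then pick it again and insert it.

```bash
python3 - <<'E'
from filt import *
c=np.array(FX[0]); b=F(); z=.105
while z>.0505:
    z-=.003; bot.move_l(P(c,z),feed=.05); f=F()-b
    if f[2]>5: break
print(round(z*1000,1),np.round(f,1)); st('in rack')
if z<.062:
    bot.grip(.04); bot.dwell(.3); bot.move_l(P(c,.051),feed=.08); bot.grip(.015,10); bot.dwell(.1); bot.grip(.015,40); bot.dwell(.1); st('regrip')
    bot.move_l(P(c,.175),feed=.1)
    x,y=-.8,12.8
    bot.move_to(P(rail(x,y),.175),down(TH)); bot.move_l(P(rail(x,y),.134),feed=.1); bot.dwell(.2); st('over')
    r=insert(x,y); print(r)
E
```

```text
87.0 [-4.1  0.3 11.8]
in rack t94.4 F [-3.8  0.1 10.5] ee [400.4 195.7  89.6] open 22.8 grip 40.0
```

The filter is blocked with its bottom on the rack top at TCP 89, so the grip is about 61 mm above the filter's bottom. I do a small compliant search for the pocket.

```bash
python3 - <<'E'
from filt import *
c0=np.array(FX[0]); ux=np.array([np.cos(RT),np.sin(RT)]); uy=np.array([-np.sin(RT),np.cos(RT)])
bot.move_l(P(c0,.096),feed=.05); bot.dwell(.2); b=F(); ok=False
for dx,dy in [(0,-2.5),(0,2.5),(-2,0),(-2,-2.5),(-2,2.5),(0,-5),(0,5),(2,0),(2,-2.5),(2,2.5),(-2,-5),(-2,5)]:
    c=c0+(dx*ux+dy*uy)/1000; bot.move_l(P(c,.094),feed=.06); z=.094
    while z>.078:
        z-=.002; bot.move_l(P(c,z),feed=.04); f=F()-b
        if f[2]>4: break
    print(dx,dy,round(z*1000),np.round(f,1))
    if z<.0785: ok=True; break
    bot.move_l(P(c,.094),feed=.08)
print(ok); st()
E
```

```text
0 -2.5 88 [-3.3  0.4  6.3]
0 2.5 78 [-0.6 -1.  -1.7]
True
 t98.4 F [-0.4 -0.6 -1.2] ee [399.7 197.5  77.8] open 22.9 grip 40.0
```

Found it. I lower it, release, regrip, and insert into slot 1.

```bash
python3 - <<'E'
from filt import *
c0=np.array(FX[0]); uy=np.array([-np.sin(RT),np.cos(RT)]); c=c0+.0025*uy; b=F(); z=.078
while z>.060:
    z-=.002; bot.move_l(P(c,z),feed=.05); f=F()-b
    if f[2]>6: break
print(round(z*1000),np.round(f,1))
bot.grip(.045,30); bot.dwell(.3); bot.move_l(P(c0,z+.02),feed=.1)
bot.move_l(P(c0,.051),feed=.1); bot.dwell(.1); print('settle',np.round(F()-b,1))
bot.grip(.015,10); bot.dwell(.1); bot.grip(.015,40); bot.dwell(.1); st('regrip')
bot.move_l(P(c0,.175),feed=.12)
x,y=-.8,12.8
bot.move_to(P(rail(x,y),.175),down(TH)); bot.move_l(P(rail(x,y),.134),feed=.1); bot.dwell(.2); st('over')
print(insert(x,y))
E
```

```text
66 [-1.7 -0.3  8.9]
settle [0.3 0.4 1.2]
regrip t102.6 F [-0.4 -0.6  3.4] ee [400.3 195.1  51.4] open 23.8 grip 40.0
over t105.3 F [0.2 0.3 0.3] ee [592.2 119.8 135.2] open 23.8 grip 40.0
(131.0, np.float64(-0.1), np.float64(0.7), np.float64(-0.1))
(128.0, np.float64(-1.1), np.float64(0.7), np.float64(-0.2))
(125.0, np.float64(0.1), np.float64(0.4), np.float64(0.5))
(122.0, np.float64(-0.8), np.float64(0.0), np.float64(-0.7))
(119.0, np.float64(-0.6), np.float64(0.0), np.float64(-0.2))
(116.0, np.float64(-0.1), np.float64(0.4), np.float64(-1.0))
(113.0, np.float64(-0.8), np.float64(0.2), np.float64(-0.1))
(110.0, np.float64(-1.1), np.float64(1.2), np.float64(-0.6))
(108.5, np.float64(-2.8), np.float64(0.5), np.float64(2.3))
(107.0, np.float64(-4.9), np.float64(0.0), np.float64(4.0))
(105.5, np.float64(-5.4), np.float64(0.9), np.float64(4.5))
(104.0, np.float64(-5.9), np.float64(0.2), np.float64(3.7))
(102.5, np.float64(-4.5), np.float64(0.0), np.float64(4.0))
(101.0, np.float64(-4.6), np.float64(-0.2), np.float64(2.0))
(99.5, np.float64(-4.3), np.float64(0.1), np.float64(1.4))
(98.0, np.float64(-4.4), np.float64(-0.2), np.float64(1.8))
(96.5, np.float64(-4.8), np.float64(0.1), np.float64(4.0))
(95.0, np.float64(-4.0), np.float64(0.4), np.float64(2.4))
(93.5, np.float64(-2.8), np.float64(0.5), np.float64(-0.2))
(92.0, np.float64(-2.0), np.float64(1.2), np.float64(-0.8))
(90.5, np.float64(1.4), np.float64(0.5), np.float64(-3.9))
(89.0, np.float64(0.6), np.float64(0.1), np.float64(-3.6))
(87.5, np.float64(0.0), np.float64(-0.2), np.float64(-0.7))
(86.0, np.float64(-1.1), np.float64(0.6), np.float64(4.0))
ins x-2.31 y12.80 t111.8 F [-0.8  0.4  4. ] ee [590.7 119.6  87.4] open 23.0 grip 50.0
(np.float64(-2.314510533719307), 12.8, 0.08599999999999997)
```

```bash
python3 - <<'E'
from filt import *
import pickle
letgo(); bot.move_to(P(np.array([.30,.15]),.25),down(TH)); bot.grip(.06)
T=cam('top');S=cam('scene'); pickle.dump(T,open('top4.pkl','wb')); pickle.dump(S,open('scene4.pkl','wb'))
gT=cv2.cvtColor(T['pixels'],cv2.COLOR_RGB2GRAY); gS=cv2.cvtColor(S['pixels'],cv2.COLOR_RGB2GRAY)
for k,y in ((1,13.3),(2,43.3),(3,73.3)):
    u,v=proj(T,P(rail(-1,y),.112)).round().astype(int); print('slot',k,'top',u,v,gT[v-1:v+2,u-5:u+6].tolist())
print(dots()); st()
# lamp
def bar(d,g,u0,u1,v0,v1,th,z=.118):
    m=(g[v0:v1,u0:u1]<th).astype(np.uint8); cs=sorted(cv2.findContours(m,0,cv2.CHAIN_APPROX_NONE)[0],key=cv2.contourArea)[-2:]
    for c in cs:
        p=np.array([onz(d,a+u0,b+v0,z)[:2]*1000 for a,b in c[:,0]],np.float32); M=cv2.moments(c)
        if M['m00']>0: print(th,'px',np.round([M['m10']/M['m00']+u0,M['m01']/M['m00']+v0],1),cv2.contourArea(c),[np.round(q,1) for q in cv2.minAreaRect(p)])
for th in (25,35,50): bar(T,gT,330,400,190,235,th)
print()
for th in (40,55,70): bar(S,gS,140,200,205,270,th)
u=proj(T,[.52,-.27,.1]); print(u)
g=gT[196:228:1,340:388:1]; print('\n'.join(' '.join('%3d'%x for x in r) for r in g))
E
```

```text
slot 1 top 211 178 [[18, 18, 45, 93, 120, 120, 99, 52, 20, 25, 32], [19, 20, 44, 91, 119, 119, 104, 63, 25, 19, 18], [20, 20, 37, 87, 120, 120, 107, 68, 26, 24, 14]]
slot 2 top 198 179 [[20, 17, 22, 81, 120, 119, 118, 95, 31, 16, 20], [18, 18, 25, 83, 120, 119, 119, 96, 28, 15, 20], [19, 19, 24, 82, 119, 119, 119, 95, 29, 22, 28]]
slot 3 top 185 180 [[23, 19, 25, 83, 120, 119, 119, 95, 32, 20, 24], [42, 32, 26, 81, 119, 119, 119, 95, 31, 25, 30], [46, 36, 24, 66, 106, 119, 120, 96, 32, 26, 35]]
[(np.float64(14.2), np.float64(59.5), 12), (np.float64(44.5), np.float64(59.1), 10), (np.float64(73.9), np.float64(59.0), 10), (np.float64(104.9), np.float64(58.6), 12)]
 t114.9 F [-0.6 -0.6 -0.8] ee [300.1 150.  249.9] open 60.1 grip 0.0
25 px [370.6 211.6] 131.5 [array([ 519. , -257.9]), array([15.5, 56.9]), np.float64(5.1)]
25 px [362.4 226. ] 172.0 [array([ 484. , -238.4]), array([77.4, 26.6]), np.float64(75.9)]
35 px [370.8 211.6] 150.0 [array([ 519.3, -257.1]), array([16.5, 59. ]), np.float64(1.2)]
35 px [361.2 225. ] 221.0 [array([ 486.3, -236.9]), array([82.4, 32.6]), np.float64(71.9)]
[... 6103 characters left out ...]
  23  39  59  66  65  63  63  65  62  61  57  57  55  53  50  47  42  39  35  29  28  27  28  39  79 109 112 111 111 110 111
105 103 104 108 110 109  94  68  51  17  21  22  22  19  22  24  24  20  23  29  33  28  24  24  25  22  19  19  18  18  18  14  15  11  11   9  10  13  18  20  50  93 112 112 112 111 110 110
107 104 105 107 106 106  94  71  52  16  22  22  23  23  24  21  22  22  20  17  10   4   0   2   2   4   3   3   0   2   0   3   2   8  15  20  21  21  21  29  56  93 114 112 112 111 109 110
108 106 107 106 106 106 105  92  54  25  37  40  40  38  33  24  22  19  15  13  11  11  10  14  17  16  17  20  22  22  21  23  23  22  22  23  22  23  21  29  64  98 114 113 111 111 111 111
```

The numbers show all three tabs level and alike, with tops at pixel rows 178–180 and brightness 119–120. The lamp was knocked to (519,-257.5) mm with yaw ≈5°. I grip its handle lightly and slide it over.

```bash
python3 - <<'E'
from filt import *
c=np.array([.519,-.2575]); z=.092
bot.move_to(P(c,.20),down(TH)); bot.move_l(P(c,z),feed=.12); bot.dwell(.2); b=F(); st('down')
bot.grip(.012,4); bot.dwell(.2); st('g4'); bot.grip(.012,9); bot.dwell(.2); st('g9')
tgt=np.array([.6101,-.0773])
for s in np.linspace(0,1,11)[1:]:
    bot.move_l(P(c+s*(tgt-c),z),feed=.06); print(round(s,1),np.round(F()-b,1),end=' ')
bot.dwell(.3); st('there')
E
```

```text
down t117.8 F [-0.  -0.8  0.4] ee [ 519.5 -257.8   93. ] open 60.4 grip 0.0
g4 t118.8 F [ 3.   0.5 -0.3] ee [ 519.3 -257.4   92. ] open 15.7 grip 4.0
g9 t119.2 F [ 2.4 -0.3 -0.5] ee [ 519.  -257.5   92. ] open 16.0 grip 9.0
0.1 [1.  2.4 1.2] 0.2 [1.6 2.  0.7] 0.3 [2.1 3.3 1.2] 0.4 [1.9 3.2 0.2] 0.5 [1.3 2.9 1.6] 0.6 [1.4 2.8 1.5] 0.7 [1.  2.5 1.7] 0.8 [1.4 2.1 1.3] 0.9 [0.5 2.2 0.4] 1.0 [1.4 3.  1.4] there t124.3 F [1.2 2.7 1.3] ee [610.3 -76.7  92. ] open 15.9 grip 9.0
```

```bash
python3 - <<'E'
from filt import *
import pickle
bot.grip(.05); bot.dwell(.2); p=np.array(bot.read_ee_pos()); bot.move_l(P(p[:2],.2),feed=.12)
bot.move_to(P(np.array([.30,.15]),.25),down(TH)); st()
T=cam('top');S=cam('scene'); pickle.dump(T,open('top5.pkl','wb')); pickle.dump(S,open('scene5.pkl','wb'))
gT=cv2.cvtColor(T['pixels'],cv2.COLOR_RGB2GRAY); gS=cv2.cvtColor(S['pixels'],cv2.COLOR_RGB2GRAY)
def bar(d,g,u0,u1,v0,v1,th,z=.118):
    m=(g[v0:v1,u0:u1]<th).astype(np.uint8); cs=sorted(cv2.findContours(m,0,cv2.CHAIN_APPROX_NONE)[0],key=cv2.contourArea)[-2:]
    for c in cs:
        q=np.array([onz(d,a+u0,b+v0,z)[:2]*1000 for a,b in c[:,0]],np.float32)
        print(th,cv2.contourArea(c),[np.round(k,1) for k in cv2.minAreaRect(q)])
for th in (25,35): bar(T,gT,270,316,155,205,th)
for th in (40,55): bar(S,gS,225,285,190,290,th)
print('pred tape corners top', [np.round(proj(T,P(rail(x,-185+y),0)),1) for x in (-44,44) for y in (-44,44)],'base corners z6',[np.round(proj(T,P(rail(x,-185+y),.006)),1) for x in (-40,40) for y in (-40,40)])
print('\n'.join('%d: '%(158+i)+' '.join('%3d'%x for x in r) for i,r in enumerate(gT[158:204,270:316])))
E
```

```text
t127.7 F [ 1.7 -0.2 -0.4] ee [300.6 149.8 249.9] open 50.5 grip 0.0
25 0.0 [array([ 633.7, -104.4]), array([0., 0.]), np.float64(0.0)]
25 380.0 [array([582.7, -72.3]), array([64.7, 80.2]), np.float64(5.0)]
35 0.0 [array([630.3, -61.9]), array([0., 0.]), np.float64(0.0)]
35 521.5 [array([590. , -71.6]), array([81.1, 81.7]), np.float64(5.4)]
40 36.5 [array([ 656.4, -117.7]), array([25.5, 11.7]), np.float64(1.3)]
40 177.5 [array([619.6, -81.7]), array([23.9, 53.5]), np.float64(4.3)]
55 183.0 [array([674.2, -82.1]), array([26.5, 44.2]), np.float64(6.7)]
55 351.5 [array([ 644.2, -100.9]), array([ 49.5, 114.5]), np.float64(50.1)]
pred tape corners top [array([309.9, 195.5]), array([275.7, 197.8]), array([307.3, 161.8]), array([273.3, 164.1])] base corners z6 [array([308.4, 193.8]), array([277.2, 195.8]), array([306., 163.]), array([275., 165.])]
158: 109 108 107 110 111 112 109 109 109 111 112 111 108 108 108 108 109 110 109 107 110 111 113 110 111 110 111 111 111 111 111 110 108 110 108 107 109 110 114 114 113 111 112 111 110 111
159: 110 110 111 111 113 111 109 108 108 111 113 112 110 10
[... 7745 characters left out ...]
0 111 113 113 111 113 113 112 111 112 113 113 110 109 109 110 110 110 113 112 111 110 110 109 112 113 113 112 112 110 109 112 112 110
201: 108 109 109 109 111 111 108 106 108 110 110 108 106 109 111 111 110 111 111 111 111 111 111 111 109 108 109 109 110 110 111 113 112 111 109 109 110 109 110 110 111 110 110 113 114 111
202: 110 111 111 113 114 113 108 106 105 108 107 106 106 111 112 113 112 111 111 111 110 110 111 111 110 110 109 108 110 111 112 113 113 112 109 108 107 106 108 110 110 111 111 111 111 111
203: 109 109 109 110 111 111 108 107 106 107 108 107 108 112 112 112 110 111 110 111 112 111 110 109 110 111 110 110 109 110 111 113 112 112 111 110 109 107 108 111 111 111 110 109 110 112
```

Reading the edges: the gap from tape to base is about 2.7 px on the rail side against 0 on the far side, and it is balanced in x with the sides parallel. So the lamp sits about 3 mm short in y. I nudge it.

```bash
cat > lamp.py <<'E'
from filt import *
def nudge(x0,y0,dx,dy,g=18):
    c=rail(x0,y0); bot.grip(.05); bot.move_to(P(c,.2),down(TH)); bot.move_l(P(c,.092),feed=.12); bot.dwell(.1)
    bot.grip(.012,5); bot.dwell(.1); bot.grip(.012,g); bot.dwell(.2); st('g')
    bot.move_l(P(rail(x0+dx,y0+dy),.092),feed=.015); bot.dwell(.3); st('n')
    bot.grip(.05); bot.dwell(.2); bot.move_l(P(rail(x0+dx,y0+dy),.2),feed=.12); bot.move_to(P(np.array([.30,.15]),.25),down(TH))
def prof():
    T=cam('top'); g=cv2.cvtColor(T['pixels'],cv2.COLOR_RGB2GRAY)
    for v in (166,168,187,190,193): print(v,g[v,272:282],g[v,303:313])
    for u in (277,278,279): print(u,g[162:169,u],g[193:200,u])
    S=cam('scene'); s=cv2.cvtColor(S['pixels'],cv2.COLOR_RGB2GRAY)[190:290,225:285]; m=(s<40).astype(np.uint8)
    c=max(cv2.findContours(m,0,cv2.CHAIN_APPROX_NONE)[0],key=cv2.contourArea)
    print('scene bar',cv2.minAreaRect(np.array([onz(S,a+225,b+190,.118)[:2]*1000 for a,b in c[:,0]],np.float32)))
E
python3 - <<'E'
from lamp import *
nudge(0,-188,0,3.3); prof(); st()
E
```

```text
g t131.8 F [ 1.7 -0.7 -0.7] ee [610.5 -80.3  92. ] open 15.7 grip 18.0
n t132.5 F [-1.1 -2.3  0.9] ee [609.8 -77.1  92. ] open 15.9 grip 18.0
166 [105  71  56  67  43  47  48  45  40  50] [ 77  61  41  50  46  32  82 114 113 111]
168 [109  85  44  54  46  43  43  42  36  46] [ 61  49  39  51  45  30  80 113 111 109]
187 [113 113  92  31  24  31  24  22  23  23] [ 19  20  16  18  21  29  30  65 104 113]
190 [112 112  90  30  29  41  24  22  24  22] [ 23  22  23  23  22  33  32  32  83 114]
193 [112 112 104  69  50  62  42  43  44  44] [ 23  23  24  23  23  43  45  30  82 115]
277 [113  71  29  65  47  42  43] [ 62  40  33  32  43  34 109]
278 [110  68  29  68  48  44  43] [ 42  40  35  31  53  35 109]
279 [111  59  25  62  45  42  42] [ 43  46  44  22  34  34 110]
scene bar ((618.7372436523438, -78.77188873291016), (23.95977020263672, 53.2890625), 5.373399257659912)
 t136.0 F [-0.5 -0.7 -0.4] ee [300.7 149.7 249.8] open 50.0 grip 0.0
```

The gaps are now even (left 1.7, right 2.3; top and bottom 1.6 px) and the sides are parallel. One final numeric check of the filters and carriage, then I hand in.

```bash
python3 - <<'E'
from filt import *
T=cam('top'); g=cv2.cvtColor(T['pixels'],cv2.COLOR_RGB2GRAY)
for y in (13.3,43.3,73.3):
    u,v=proj(T,P(rail(-1,y),.112)).round().astype(int); print(u,v,g[v,u-5:u+6])
print(dots()); print(bot.hand_in()); st()
E
```

```text
211 178 [ 22  20  44  91 121 120 105  63  24  20  20]
198 179 [ 15  19  25  82 119 119 120  96  27  14  20]
185 180 [ 44  32  25  80 119 120 119  95  31  26  32]
[(np.float64(13.8), np.float64(59.5), 11), (np.float64(44.7), np.float64(58.1), 11), (np.float64(74.4), np.float64(58.8), 11), (np.float64(104.5), np.float64(58.6), 11)]
the job is handed in; nothing more can be done
None
the job is handed in; nothing more can be done
```

The job is handed in at about 136 s of 210 s, verdict not shown: the carriage is home and clamped, all three filters have clicked in (the third fell against its neighbours on the first try and was re-seated via the rack), and the lamp is square on its outline to about 1 mm.

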